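Dose the glass rinser and hold its rinse lever at the third click

ROBOT

A 6-joint arm with a two-finger parallel gripper is mounted at the origin on the work surface. World frame = base frame: x ahead of the robot, y to its left, z up, the work surface at z = 0. Lengths are in m, angles in rad, forces in N, time in s.
With the tool pointing down it reaches from about 0.35 to 0.975 m from the base axis. Payload 4.9 kg.
Tool frame: the origin (TCP) lies on the centre line of the jaws, within the pads' length; the fingertips stand ctrl.nose_length ahead of it and the grasp point (between the pads) lies 2 mm behind it (ctrl.nose_length is the distance from the TCP to the fingertips, in m); z points along the fingers, y is the direction in which the jaws open and shut (so a half turn about z gives the same grasp; the last joint's range is limited). The gripper opens to 85 mm and grips with 20 to 120 N. Pads are 22 mm wide; open, the fingers measure 114 mm over their backs; the gripper's body (76 mm by 85 mm) begins 54 mm behind the grasp point. The pads swing forward as they close: fully open they stand 13 mm farther back than shut.
Start: joints at [1.006, 0.053, 1.613, -0, 1.476, -0.119], TCP at [0.269, 0.564, 0.248] pointing down, gripper open.
Joint ranges: [-3.01, 3.01], [-1.01, 2.22], [0.06, 2.58], [-1.02, 4.17], [0.09, 2.62], [-3.14, 3.14]. Speed limits (rad/s): [2.57, 2.57, 3.14, 3.14, 3.14, 3.14].

INTERFACE

Orientations are given as a rotation vector (axis times angle).
In Python, from station import sensors, get_image, order, ctrl gives the robot as it stands.
- The arm moves only by the tool move_arm, never from a script. Its argument "increments" is a list of rows, each a list of 5 numbers: the shift along the tool's x, y, z in cm, then the turn about the tool's z in degrees, then the finger opening in cm, from 0 to 8.54. In form: [[dx, dy, dz, twist, gripper], ...]. A call has 1 to 5 rows; each row is the pose to reach, as a shift and turn from the pose commanded when the call began, along the tool's axes at that moment; what a row does not reach only later rows make up. A row lasts 1/8 s, in which the tool goes at most 62.5 mm and 10.7 degrees, less where a joint would pass 70% of its speed; a pose out of reach is approached as far as the arm can. A call with a gripper value outside its range is refused whole. The fingers move at their own pace and stop on an object; "newtons" is the grip in N (left out, the last holds). Time passes only in rows, so rows that repeat a pose let the fingers close. It gives the time, the measured TCP pose, the force and the opening at its end, in the units of the state.
- sensors.get_obs(): the state, without advancing time (a new reading comes with each control period).
- get_image(name): name is "scene" or "top"; returns a dict with "image" (384x512x3 uint8, red, green, blue), "K" (3x3 intrinsics, pixels), "R" (3x3) and "t" (3): a world point X has camera coordinates R X + t. Camera axes: x right, y down, z forward; pixel columns grow to the right and rows downward; lengths in m; the calibration is good to about 2 mm. A picture is of the moment at which its call begins. There is no depth.
- order.finish_job(): hands the job in, once; it reports no verdict.
The state is a dict: "t": time; "q": joint angles; "dq": joint speeds; "effort": joint torques, N m; "tool_pos": TCP position; "tool_rot": TCP orientation; "contact_force": force on the tool from outside, world axes, zero at the start; "wrist_torque": the same for the moment, N m; "opening": finger opening in m.
Only numpy, scipy, OpenCV 4.12 (cv2) and the standard library are available. Lean on these libraries where they do the work, as an engineer would, in place of code of your own. Each camera call takes 0.05 s, during which the arm holds its last target.

TASK

Rinse the upturned glass: first press the nozzle cap of the fixed rinse-aid bottle right down and let it come fully back up, then push the rinser's sprung lever down past its first two clicks to the third click, short of the end stop. The lever springs back and the rinse stops when it is let go, so finish while still holding it down at the third click. Leave the glasses, cups, amber bottle, opener and seasoning case where they stand.

Things in the scene. Friction and masses are not known exactly. Their poses are not given: they have to be found in the camera images.
- pump (a joint): travel of the dispenser's sprung nozzle cap in m: 0 is up at rest, 0.018 fully down; straight down, from about 2 N at the start to 4.5 N at the bottom stop; it springs back up by itself
- cap_top (a point): centre of the flat round top (34 mm across) of the nozzle cap on the white rinse-aid bottle; 204 mm above the worktop at rest, moves with the cap. A thin nozzle 9 mm thick points from the cap along its own -x, 62 mm long, 8 mm below the top, over a small steel funnel. The bottle (64 mm across, shoulder at 118 mm) is fixed in a steel cradle 130 x 90 mm screwed to the worktop. The other, amber bottle of similar height has a plain cap and no nozzle
- rinser: glass rinser, a low steel box fixed to the worktop, 150 mm along its own x, 260 mm along its y, 45 mm high; origin at the centre of its underside, z up. At y = +60 mm its round grate carries an upturned glass; at y = -60 mm two dark cheeks 60 mm apart over their outsides, 130 mm high, carry a grey dial 52 mm across whose lever points to the rinser's -y, past the end of the box
- dial_axis (a point): centre of the dial on its horizontal axis, 115 mm above the worktop, at x = 0, y = -60 mm of the rinser; its x axis is the axis the dial turns about (the rinser's x). Aluminium fan plates on both cheeks reach 62 mm from this axis and carry four black ribs that point at the lever: at rest and at clicks one, two and three, from top to bottom
- bar (a point): centre of the cross-bar at the lever's end, a round white bar 18 mm thick and 60 mm long, parallel to the dial's axis and 110 mm from it, on a shaft 10 mm thick; nothing is below it but the worktop. Pressing it down swings it about dial_axis. Its centre stands 168 mm above the worktop at rest, 137 mm at click one, 104 mm at click two, 72 mm at click three, 53 mm at the end stop
- dial (a joint): angle of the lever in rad: 0 at rest with the lever 0.50 rad above level, growing as the bar is pressed down: click one 0.30, click two 0.60, click three 0.90 (0.40 rad below level), end stop 1.10. A spring always drives it back to 0 from every click: the bar needs about 3 to 8 N downward, growing along the way with a ripple at each click; let go, it returns
- sauce: loose amber sauce bottle, 68 mm across, 200 mm high, to be left alone; origin at the centre of its underside
- glass_up: soju glass upside down on the rinser's grate, 60 mm across at its mouth (below), 62 mm high; origin at the centre of its mouth; leave alone
- glass_a1: lower glass of a nested pair standing on the tray; glasses 60 mm across, 62 mm high, a pair 84 mm high; origin at the centre of its underside; leave alone
- glass_a2: upper glass of that pair
- glass_b1: lower glass of the other nested pair on the tray; leave alone
- glass_b2: upper glass of that pair
- cup1: white ceramic cup on the tray, 76 mm across, 70 mm high; origin at the centre of its underside; leave alone
- cup2: the same cup, standing on the worktop; leave alone
- opener: flat aluminium bottle opener, about 110 mm long, 5 mm thick, lying on the worktop; leave alone
- case: pale yellow latched seasoning case, 62 x 102 x 45 mm, on the worktop; origin at the centre of its underside; leave alone
There are look-alikes about, which are no part of the job. There is more than one size of the part that bears pump; the job needs the smallest.

How it is judged:
By the outcome, as a careful person would: the job done as asked, in the order asked, and still so for the second after the job is handed in, while the arm keeps its last pose, push and grip.
It also fails if it takes over 45 s, if anything falls off the work surface, if the arm or the gripper's body presses on something with over 40 N, if the wrist force passes 120 N, or if a joint passes its speed limit or range.

## Working session

There is one attempt and no reset: what is moved stays moved. The work goes in short steps, Python scripts to look and compute and a tool call to move; the robot and the scene stay as the last step left them, time stands still between calls to the robot, and variables do not carry over. Pictures are saved under pics/ and viewed, and the job is handed in when it is done.

Besides the shell and the picture viewer there is one more tool, called after "Call:" as a command line: name --pt "numbers of a row" for each row, then --argument value for the rest. move_arm: Moves the arm, as the interface text tells. Its arguments: {"type":"object","properties":{"increments":{"type":"array"},"newtons":{"type":"number"}},"required":["increments"]}

```bash
mkdir -p pics; ls; python3 - <<'E'
from station import sensors, get_image, order, ctrl
import cv2,numpy as np
o=sensors.get_obs(); print({k:np.round(v,3) for k,v in o.items()}, ctrl.nose_length)
for n in("scene","top"):
    d=get_image(n); cv2.imwrite(f"pics/{n}0.png",cv2.resize(d["image"][:,:,::-1],None,fx=1.5,fy=1.5,interpolation=cv2.INTER_CUBIC)); print(n,d["K"],d["R"],d["t"])
    np.savez(f"{n}0.npz",**d)
E
```

```text
pics
{'t': np.float64(0.0), 'q': array([ 1.006,  0.053,  1.614, -0.   ,  1.476, -0.119]), 'dq': array([-0.   , -0.001,  0.002, -0.   ,  0.001,  0.   ]), 'effort': array([-1.0000e-03, -3.9367e+01, -3.7018e+01, -0.0000e+00,  7.0000e-03,
        0.0000e+00]), 'tool_pos': array([0.269, 0.563, 0.247]), 'tool_rot': array([-6.940e-01, -3.063e+00,  3.000e-03]), 'contact_force': array([ 0.113, -0.12 , -0.192]), 'wrist_torque': array([-0.017, -0.025, -0.004]), 'opening': np.float64(0.086)} 0.017
scene [[408.0907462   0.        261.2610811]
 [  0.        408.0907462 190.4104857]
 [  0.          0.          1.       ]] [[-0.88119525  0.47252992  0.01450571]
 [ 0.29324313  0.57040561 -0.76723263]
 [-0.37081451 -0.67182805 -0.64120486]] [0.48989552 0.00991688 1.87275604]
top [[371.90543041   0.         254.24799717]
 [  0.         371.90543041 195.50015082]
 [  0.           0.           1.        ]] [[ 2.23252886e-02 -9.99750447e-01 -7.91204328e-04]
 [-9.87960125e-01 -2.19408013e-02 -1.53145005e-01]
 [ 1.53089428e-01  4.20068477e-03 -9.88203411e-01]] [-0.11547548  0.52786046  1.64922919]
```

View pics/scene0.png

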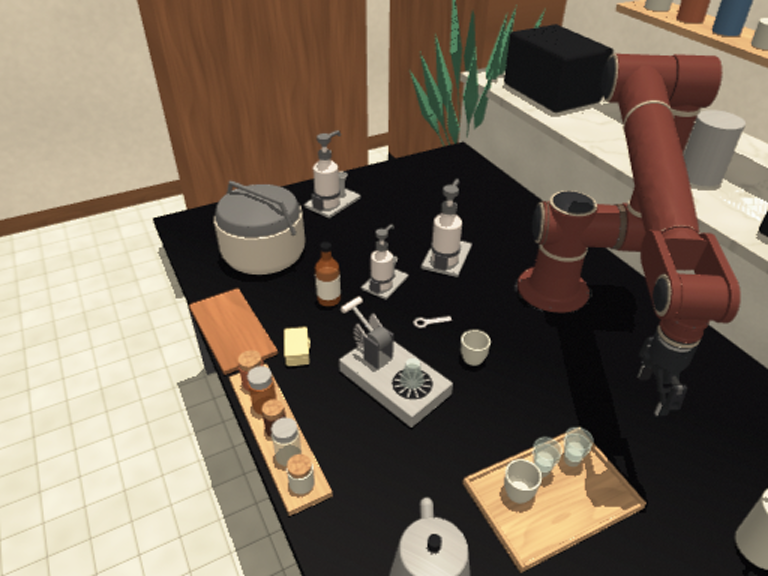

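View pics/top0.png

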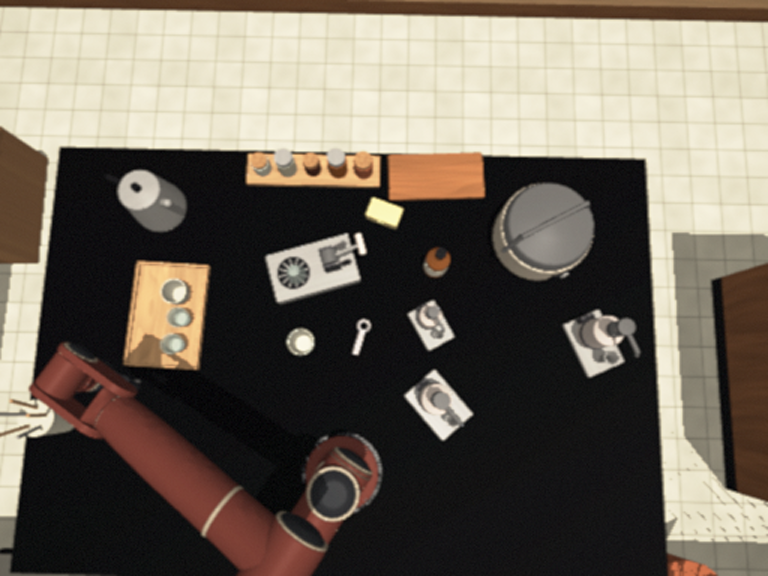

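Scene image (1.5x pixels): there are three pump dispensers, at scene (382,262), (447,230) and (326,180), which are top (431,322), (438,402) and (600,340). The first looks smallest, near the sauce bottle (327,278). The rinser is at scene (395,375), with its white bar at (351,304); in top the bar is at (360,243). I'll check this with enlarged crops.

```bash
python3 - <<'E'
import cv2,numpy as np
s=np.load("scene0.npz")["image"][:,:,::-1]; t=np.load("top0.npz")["image"][:,:,::-1]
# scene crop x 190-340,y 80-290 ; 
a=cv2.resize(s[115:285,200:320],None,fx=3.5,fy=3.5,interpolation=cv2.INTER_CUBIC)
b=cv2.resize(t[145:300,170:325],None,fx=2.4,fy=2.4,interpolation=cv2.INTER_CUBIC)
print(a.shape,b.shape)
c=np.zeros((max(a.shape[0],b.shape[0]),a.shape[1]+b.shape[1],3),np.uint8);c[:a.shape[0],:a.shape[1]]=a;c[:b.shape[0],a.shape[1]:]=b
cv2.imwrite("pics/crop1.png",c)
E
```

```text
(595, 420, 3) (372, 372, 3)
```

View pics/crop1.png

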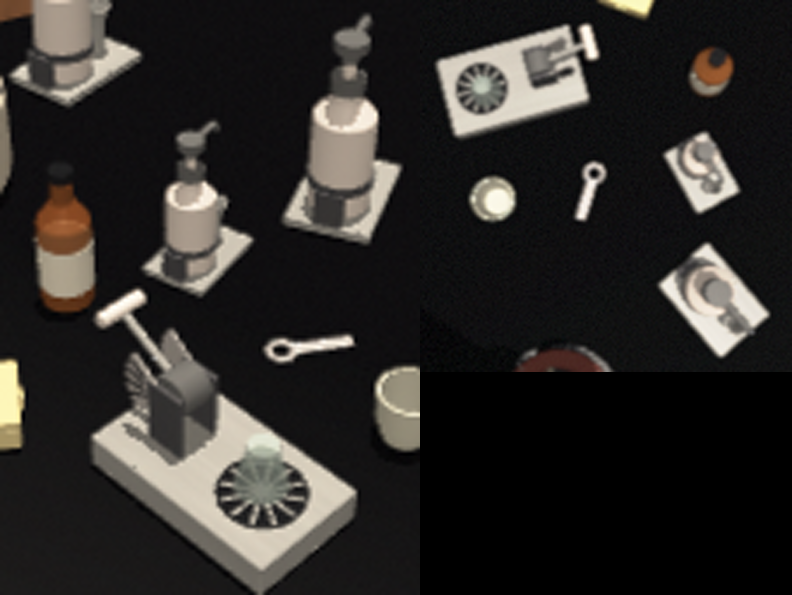

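```bash
cat > h.py <<'E'
import numpy as np, cv2
from scipy.optimize import least_squares
def cam(n): return np.load(f"{n}0.npz")
S,T=cam("scene"),cam("top")
def proj(c,X): p=c["K"]@(c["R"]@X+c["t"]); return p[:2]/p[2]
def tri(ps,pt):
    P=[c["K"]@np.c_[c["R"],c["t"]] for c in(S,T)]
    h=cv2.triangulatePoints(P[0],P[1],np.array(ps,float).reshape(2,1),np.array(pt,float).reshape(2,1)); X=(h[:3]/h[3]).ravel()
    return X, proj(S,X)-ps, proj(T,X)-pt
def onz(c,p,z):
    r=c["R"].T@np.linalg.solve(c["K"],[p[0],p[1],1.]); o=-c["R"].T@c["t"]
    return o+r*(z-o[2])/r[2]
E
python3 - <<'E'
from h import *
def f(n,p): 
    pass
for nm,s,t in [("cap small",(254.6,155),(287.5,207.5)),("bar",(234.9,203.3),(240.8,162.5))]:
    X,a,b=tri(s,t); print(nm,X.round(3),a.round(1),b.round(1))
ims=[]
for c,(u,v),w in[(S,(256,158),20),(T,(288,212),20),(S,(240,210),24),(T,(238,166),24)]:
    im=c["image"][v-w:v+w,u-w:u+w,::-1]; ims.append(cv2.resize(im,(400,300) if 0 else (300,300),interpolation=cv2.INTER_NEAREST))
cv2.imwrite("pics/crop2.png",np.vstack([np.hstack(ims[:2]),np.hstack(ims[2:])]))
E
```

```text
cap small [ 0.46  -0.242  0.204] [0.3 0.1] [ 0.3 -0.4]
bar [ 0.651 -0.043  0.166] [-0.3 -0.1] [-0.2  0.3]
```

View pics/crop2.png

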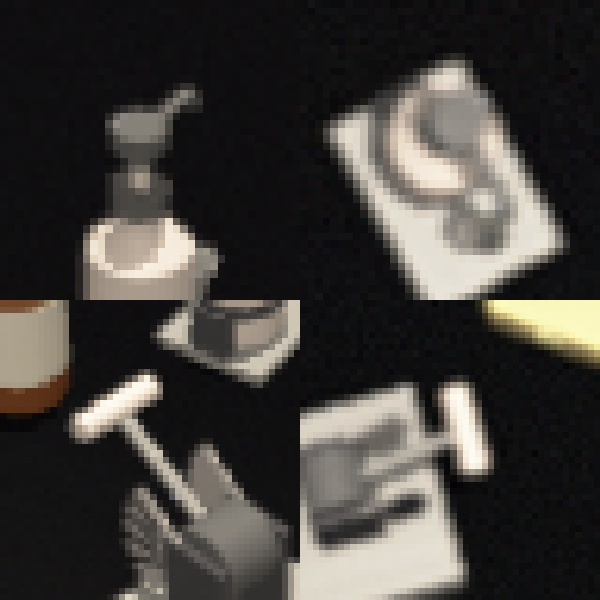

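```bash
cat >> h.py <<'E'
from scipy.spatial.transform import Rotation as Ro
def rel(pos,yawy=None):
    """shift cm in tool axes to TCP target; twist deg so tool y lies along world dir yawy"""
    from station import sensors,ctrl
    o=sensors.get_obs(); R=Ro.from_rotvec(o["tool_rot"]).as_matrix()
    print("t",round(float(o["t"]),2),"tcp",o["tool_pos"].round(4),"F",o["contact_force"].round(1),"open",round(float(o["opening"]),4),"nose",ctrl.nose_length)
    print("shift cm",(R.T@(np.array(pos)-o["tool_pos"])*100).round(2))
    if yawy is not None:
        v=R.T@np.r_[yawy,0]; a=np.degrees(np.arctan2(-v[0],v[1])); print("twist",(a+90)%180-90)
    print(R.round(3).tolist())
E
python3 - <<'E'
from h import *
print("cap",onz(S,(253.9,154.4),.204),onz(T,(287.8,207.9),.204), tri((253.9,154.4),(287.8,207.9))[0])
print("disp2",tri((300.6,127.9),(293.3,265.8))[0].round(3))
print("sauce",onz(T,(291,169),.2).round(3))
# bar white mask
for n,c,(u,v) in(("s",S,(234,203)),("t",T,(240,162))):
    im=c["image"].astype(int); m=(im.min(2)>200).astype(np.uint8)
    k,l,st,ce=cv2.connectedComponentsWithStats(m)
    for i in range(1,k):
        if np.hypot(*(ce[i]-(u,v)))<12:
            print(n,st[i],ce[i]); 
            pts=np.argwhere(l==i)[:,::-1].astype(np.float32); r=cv2.minAreaRect(pts); print(r)
            b=cv2.boxPoints(r); e=[(b[0]+b[1])/2,(b[2]+b[3])/2] if np.linalg.norm(b[0]-b[1])<np.linalg.norm(b[1]-b[2]) else [(b[1]+b[2])/2,(b[3]+b[0])/2]
            W=[onz(c,x,.172) for x in e]; print(np.round(W,4), np.linalg.norm(W[0]-W[1])); d=W[0]-W[1]; print("axis",d/np.linalg.norm(d)); print("mid168",onz(c,ce[i],.172))
# rinser box direction from glass and box corners (top mask)
m=cv2.inRange(T["image"],(120,115,105),(255,255,255)); m[:, :175]=0;m[:,245:]=0;m[:155]=0;m[205:]=0
k,l,st,ce=cv2.connectedComponentsWithStats(m); i=1+np.argmax(st[1:,4]); pts=np.argwhere(l==i)[:,::-1]
r=cv2.minAreaRect(pts.astype(np.float32)); print(r); print([onz(T,p,.045).round(3) for p in cv2.boxPoints(r)])
rel([0.46,-.242,.3])
E
```

```text
cap [ 0.46132841 -0.24905899  0.204     ] [ 0.45687193 -0.24231628  0.204     ] [ 0.46005598 -0.24440705  0.20574056]
disp2 [ 0.226 -0.259  0.265]
sauce [ 0.62  -0.255  0.2  ]
s [229 198  12   8  32] [234.46875 201.75   ]
((234.36766052246094, 201.77940368652344), (2.400980234146118, 12.519396781921387), 59.03623962402344)
[[ 0.6245 -0.0523  0.172 ]
 [ 0.6765 -0.0375  0.172 ]] 0.05408878562398626
axis [-0.96210185 -0.27269037  0.        ]
mid168 [ 0.65034078 -0.0447966   0.172     ]
t [238 156   5  13  38] [239.97368421 162.05263158]
((239.9339599609375, 162.01885986328125), (12.63716983795166, 2.8845713138580322), 74.05460357666016)
[[ 0.6788 -0.0321  0.172 ]
 [ 0.6262 -0.0484  0.172 ]] 0.05504396142017048
axis [0.95553944 0.29486332 0.        ]
mid168 [ 0.65226346 -0.04045739  0.172     ]
((212.08782958984375, 177.23129272460938), (32.74867248535156, 66.66213989257812), 74.40719604492188)
[array([0.638, 0.259, 0.045]), array([ 0.729, -0.033,  0.045]), array([ 0.582, -0.077,  0.045]), array([0.493, 0.211, 0.045])]
t 0.1 tcp [0.2692 0.5635 0.2472] F [-0.4 -0.5  1.2] open 0.0852 nose 0.017
shift cm [-51.94 -64.46  -5.17]
[[-0.902, 0.431, -0.001], [0.431, 0.902, -0.002], [0.0, -0.002, -1.0]]
```

The small dispenser's cap triangulates to z ≈ 0.205 m, against 0.265 m for the second one, so it is the job's pump at about (0.459, -0.244). The bar is at about (0.651, -0.043, 0.17), with its axis along (0.96, 0.285). I'll rise and travel over with the fingers closing.

Call:
move_arm --pt "-3.7 -4.6 -1 0 0" --pt "-7.4 -9.2 -2 0 0" --pt "-11.1 -13.8 -3 0 0" --pt "-14.8 -18.4 -4 0 0" --pt "-18.5 -23 -5.3 0 0" --newtons 40

```text
t: 0.72
tool_pos: [0.3369, 0.2747, 0.3009]
tool_rot: [-0.693, -3.064, 0.001]
contact_force: [0.6, -0.4, 0.4]
opening: -0.0001
```

Call:
move_arm --pt "-3.7 -4.6 0 0 0" --pt "-7.4 -9.2 0 0 0" --pt "-11.1 -13.8 0 0 0" --pt "-14.8 -18.4 0 0 0" --pt "-18.5 -23 0 0 0"

```text
t: 1.35
tool_pos: [0.4048, -0.0126, 0.3011]
tool_rot: [0.695, 3.063, 0.0]
contact_force: [0.9, 1.1, -0.5]
opening: 0.0002
```

Call:
move_arm --pt "-3.7 -4.6 0 0 0" --pt "-7.4 -9.2 0 0 0" --pt "-11.1 -13.8 0 0 0" --pt "-14.9 -18.5 0 0 0" --pt "-14.9 -18.5 0 0 0"

```text
t: 1.98
tool_pos: [0.4593, -0.2449, 0.2997]
tool_rot: [-0.701, -3.059, -0.001]
contact_force: [0.4, 0.5, -0.2]
opening: 0.0001
```

```bash
python3 - <<'E'
from h import *
rel([0.459,-.244,.235],[.958,.285])
from station import get_image
for n,(u,v),w in(("scene",(254,150),60),("top",(280,200),60)):
    c=get_image(n); cv2.imwrite(f"pics/a_{n}.png",cv2.resize(c["image"][v-w:v+w,u-w:u+w,::-1],(480,480),interpolation=cv2.INTER_CUBIC))
a=cv2.imread("pics/a_scene.png");b=cv2.imread("pics/a_top.png");cv2.imwrite("pics/a.png",cv2.resize(np.hstack([a,b]),(800,400)))
E
```

```text
t 1.98 tcp [ 0.4593 -0.2449  0.2997] F [ 0.4  0.5 -0.2] open 0.0001 nose 0.017
shift cm [0.05 0.07 6.47]
twist 47.62266671355508
[[-0.9, 0.435, -0.003], [0.435, 0.9, 0.001], [0.003, 0.0, -1.0]]
```

View pics/a.png

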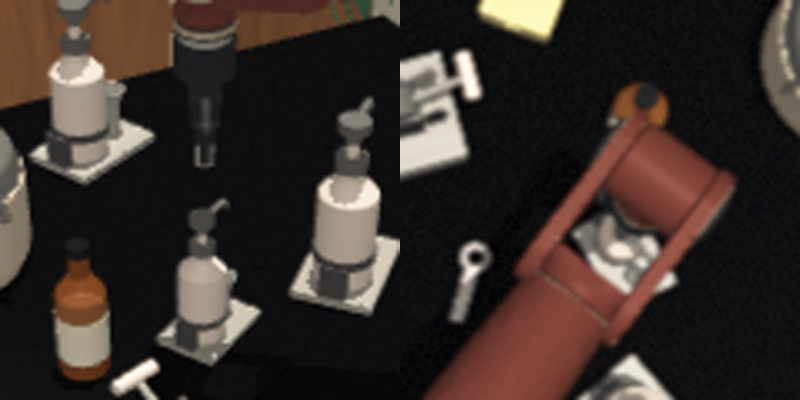

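The fingertips stand at (205,160) in the left half of the picture, straight above the small dispenser's cap at (205,217). Next I descend to just above the cap.

Call:
move_arm --pt "0 0.1 3 0 0" --pt "0 0.1 6 0 0" --pt "0 0.1 7.2 0 0" --pt "0 0.1 7.4 0 0" --pt "0 0.1 7.4 0 0"

```text
t: 2.7
tool_pos: [0.4606, -0.2409, 0.2287]
tool_rot: [0.693, 3.062, -0.001]
contact_force: [0.5, 0.3, 1.3]
opening: -0.0004
```

Call:
move_arm --pt "0 0 0.4 0 0" --pt "0 0 0.8 0 0" --pt "0 0 1.2 0 0" --pt "0 0 1.2 0 0"

```text
t: 3.2
tool_pos: [0.4604, -0.2411, 0.2155]
tool_rot: [0.694, 3.063, -0.0]
contact_force: [0.1, -0.1, 2.8]
opening: -0.0004
```

```bash
python3 - <<'E'
from h import *
rel([0.459,-.244,.203])
from station import get_image
c=get_image("scene"); u,v,w=254,155,40; cv2.imwrite("pics/b.png",cv2.resize(c["image"][v-w:v+w,u-w:u+w,::-1],(560,560),interpolation=cv2.INTER_CUBIC))
E
```

```text
t 3.2 tcp [ 0.4604 -0.2411  0.2155] F [ 0.1 -0.1  2.8] open -0.0004 nose 0.017
shift cm [ 0.   -0.32  1.25]
[[-0.902, 0.431, 0.001], [0.431, 0.902, -0.0], [-0.001, -0.0, -1.0]]
```

View pics/b.png

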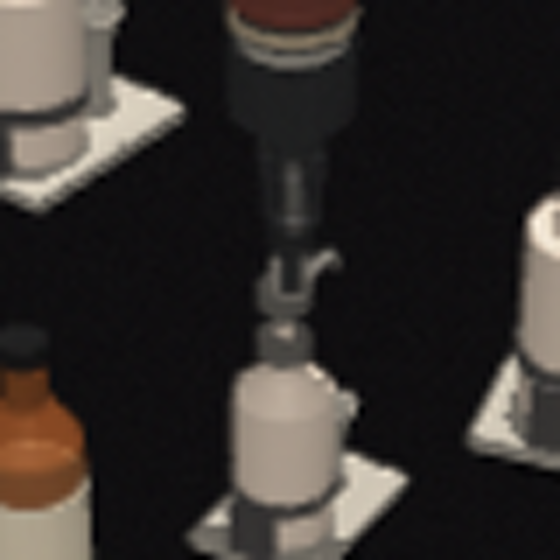

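The tips are centred on the cap at (290,295), and 2.8 N shows it has started down. I'll press on to the stop in small steps.

Call:
move_arm --pt "0 -0.2 0.4 0 0" --pt "0 -0.2 0.8 0 0" --pt "0 -0.2 1.1 0 0" --pt "0 -0.2 1.2 0 0" --pt "0 -0.2 1.2 0 0"

```text
t: 3.88
tool_pos: [0.4595, -0.2428, 0.2036]
tool_rot: [0.694, 3.063, -0.0]
contact_force: [1.6, 1.6, 4.0]
opening: -0.0001
```

Call:
move_arm --pt "0 0 0.1 0 0" --pt "0 0 0.2 0 0" --pt "0 0 0.2 0 0"

```text
t: 4.25
tool_pos: [0.4595, -0.2428, 0.2029]
tool_rot: [0.694, 3.063, -0.0]
contact_force: [-0.3, 2.7, 9.6]
opening: -0.0
```

Call:
move_arm --pt "0 0 0.1 0 0" --pt "0 0 0.1 0 0" --pt "0 0 0.1 0 0"

```text
t: 4.62
tool_pos: [0.4596, -0.2428, 0.2029]
tool_rot: [0.694, 3.063, -0.0]
contact_force: [-1.8, 4.6, 13.3]
opening: 0.0001
```

```bash
python3 - <<'E'
from h import *
from station import get_image
rel([0.459,-.244,.3])
c=get_image("scene"); u,v,w=254,155,40; cv2.imwrite("pics/c.png",cv2.resize(c["image"][v-w:v+w,u-w:u+w,::-1],(560,560),interpolation=cv2.INTER_CUBIC))
E
```

```text
t 4.62 tcp [ 0.4596 -0.2428  0.2029] F [-1.8  4.6 13.3] open 0.0001 nose 0.017
shift cm [-0.01 -0.13 -9.71]
[[-0.902, 0.431, 0.001], [0.431, 0.902, -0.0], [-0.001, -0.0, -1.0]]
```

View pics/c.png

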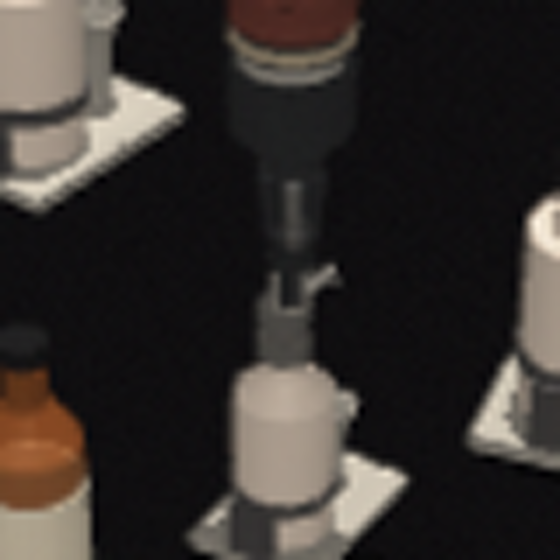

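The cap sits right down on its collar at (285,315), and the force climbs while the TCP stays at 0.2029, so it is at the bottom stop (tip 0.1859 = 0.204 - 0.018). Lifting straight up.

Call:
move_arm --pt "0 0 -0.5 0 0" --pt "0 0 -2 0 0" --pt "0 0 -6 0 0" --pt "0 0 -9.7 0 0" --pt "0 0 -9.7 0 0"

```text
t: 5.3
tool_pos: [0.4597, -0.2437, 0.3007]
tool_rot: [0.694, 3.06, -0.005]
contact_force: [-0.7, 0.3, -0.4]
opening: -0.0
```

```bash
python3 - <<'E'
from h import *
from station import get_image
B=np.array([.651,-.043]); out=np.array([.285,-.958]); 
rel(np.r_[B+.004*out,.3],[.958,.285])
c=get_image("scene"); u,v,w=254,155,40; cv2.imwrite("pics/d.png",cv2.resize(c["image"][v-w:v+w,u-w:u+w,::-1],(560,560),interpolation=cv2.INTER_CUBIC))
E
```

```text
t 5.3 tcp [ 0.4597 -0.2437  0.3007] F [-0.7  0.3 -0.4] open -0.0 nose 0.017
shift cm [-8.87 26.06  0.06]
twist 47.86869136102541
[[-0.902, 0.432, 0.003], [0.432, 0.902, -0.004], [-0.004, -0.002, -1.0]]
```

View pics/d.png

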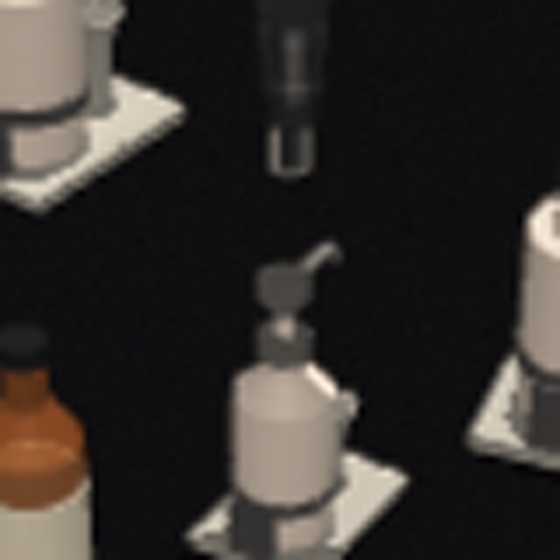

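The cap is back up at (285,283). Moving over the bar while twisting to line up the jaws along it.

Call:
move_arm --pt "-1.8 5.2 0 9.6 0" --pt "-3.6 10.4 0 19.2 0" --pt "-5.4 15.6 0 28.8 0" --pt "-7.1 20.8 0 38.4 0" --pt "-8.9 26.1 0 47.9 0"

```text
t: 5.98
tool_pos: [0.6519, -0.0443, 0.2943]
tool_rot: [-1.883, -2.51, 0.005]
contact_force: [-0.0, -1.5, -0.0]
opening: -0.0
```

Call:
move_arm --pt "0 0 0 0 0" --pt "0 0 3 0 0" --pt "0 0 6 0 0" --pt "0 0 8 0 0" --pt "0 0 8 0 0"

```text
t: 6.6
tool_pos: [0.6501, -0.0459, 0.214]
tool_rot: [-1.876, -2.514, 0.005]
contact_force: [-0.3, -0.3, 0.1]
opening: -0.0003
```

```bash
python3 - <<'E'
from h import *
from station import get_image,sensors
B=np.array([.651,-.043]); out=np.array([.285,-.958]); 
rel(np.r_[B+.004*out,.194],[.958,.285]); print(sensors.get_obs()["q"].round(2))
ims=[]
for n,(u,v),w in(("scene",(240,195),40),("top",(240,165),40)):
    c=get_image(n); ims.append(cv2.resize(c["image"][v-w:v+w,u-w:u+w,::-1],(400,400),interpolation=cv2.INTER_CUBIC))
cv2.imwrite("pics/e.png",np.hstack(ims))
E
```

```text
t 6.6 tcp [ 0.6501 -0.0459  0.214 ] F [-0.3 -0.3  0.1] open -0.0003 nose 0.017
shift cm [-0.15  0.18  2.  ]
twist -0.033943095508419674
[[-0.285, 0.959, -0.006], [0.959, 0.285, 0.001], [0.002, -0.005, -1.0]]
[-0.18  0.14  1.58 -0.    1.43 -0.47]
```

View pics/e.png

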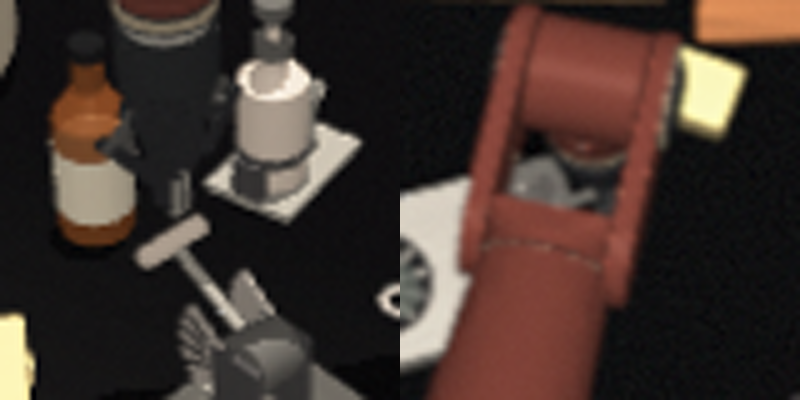

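The tips at (180,195) stand just above the middle of the bar at (172,242), with the jaws along it. Next is the first push, following the bar's arc outward along tool -x.

Call:
move_arm --pt "-0.2 0.1 1.5 0 0" --pt "-0.5 0.1 2.4 0 0" --pt "-0.8 0.1 3.3 0 0" --pt "-1.2 0.1 4.2 0 0" --pt "-1.4 0.1 5 0 0"

```text
t: 7.32
tool_pos: [0.6581, -0.0606, 0.1686]
tool_rot: [1.877, 2.514, -0.001]
contact_force: [0.2, -4.7, 4.8]
opening: 0.0003
```

```bash
python3 - <<'E'
from h import *
from station import get_image,sensors
B=np.array([.651,-.043]); out=np.array([.285,-.958]); 
rel(np.r_[B+.008*out,.098],[.958,.285])
ims=[]
for n,(u,v),w in(("scene",(240,205),40),):
    c=get_image(n); ims.append(cv2.resize(c["image"][v-w:v+w,u-w:u+w,::-1],(560,560),interpolation=cv2.INTER_CUBIC))
cv2.imwrite("pics/f.png",np.hstack(ims))
E
```

```text
t 7.33 tcp [ 0.6581 -0.0606  0.1686] F [ 0.2 -4.7  4.8] open 0.0003 nose 0.017
shift cm [ 1.12 -0.19  7.06]
twist -0.042214742746097045
[[-0.284, 0.959, 0.003], [0.959, 0.284, -0.003], [-0.004, 0.002, -1.0]]
```

View pics/f.png

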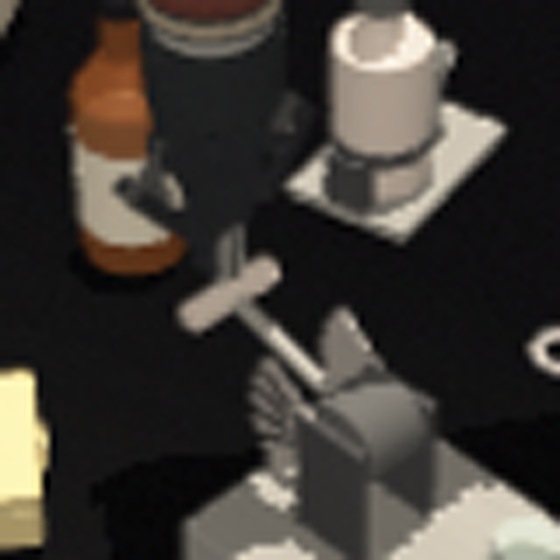

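The force on the tool is 4.7 N outward, and the tips in the picture at (232,260) sit toward the far, outer flank of the bar, about 8 mm past its centre. I'll back up to near rest and re-centre before pushing on.

Call:
move_arm --pt "0 -0.1 -1.5 0 0" --pt "0.6 -0.2 -3 0 0" --pt "1.4 -0.2 -4 0 0" --pt "1.8 -0.2 -4 0 0" --pt "1.8 -0.2 -4 0 0"

```text
t: 8.0
tool_pos: [0.6494, -0.0414, 0.2067]
tool_rot: [-1.877, -2.518, 0.001]
contact_force: [0.3, 0.3, 0.4]
opening: 0.0003
```

```bash
python3 - <<'E'
from h import *
from station import get_image,sensors
B=np.array([.651,-.043]); out=np.array([.285,-.958]); 
rel(np.r_[B+.00*out,.194],[.958,.285])
c=get_image("scene"); u,v,w=240,200,40; im=c["image"][v-w:v+w,u-w:u+w,::-1].copy()
cv2.imwrite("pics/g.png",cv2.resize(im,(560,560),interpolation=cv2.INTER_CUBIC))
o=sensors.get_obs(); tip=o["tool_pos"]-[0,0,.017]
print("tip px in crop",(proj(c,tip)-[u-w,v-w])*7,"bar",(proj(c,np.r_[B,.168])-[u-w,v-w])*7)
E
```

```text
t 8.0 tcp [ 0.6494 -0.0414  0.2067] F [0.3 0.3 0.4] open 0.0003 nose 0.017
shift cm [-0.19  0.11  1.27]
twist 0.03563168091585567
[[-0.286, 0.958, -0.001], [0.958, 0.286, 0.0], [0.0, -0.001, -1.0]]
tip px in crop [244.39499825 270.91989641] bar [241.80219353 300.08120432]
```

View pics/g.png

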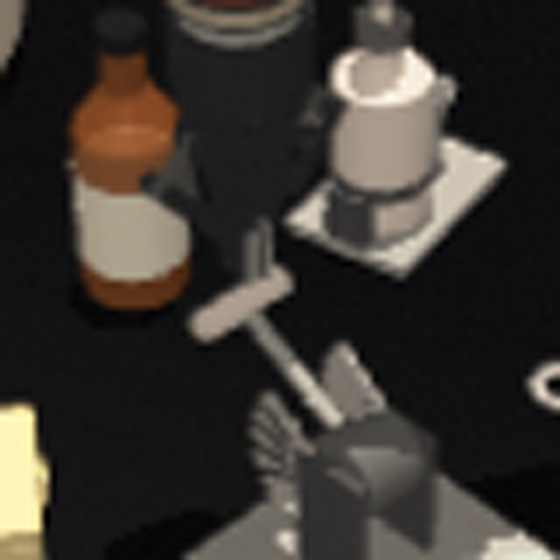

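Call:
move_arm --pt "-0.3 0.1 1.2 0 0" --pt "-0.6 0.1 2.0 0 0" --pt "-0.9 0.1 2.9 0 0" --pt "-1.1 0.1 3.6 0 0" --pt "-1.3 0.1 4.4 0 0"

```text
t: 8.68
tool_pos: [0.6556, -0.0558, 0.1638]
tool_rot: [1.878, 2.515, -0.0]
contact_force: [0.9, -4.2, 6.4]
opening: 0.0
```

```bash
python3 - <<'E'
from h import *
from station import get_image,sensors
B=np.array([.651,-.043]); out=np.array([.285,-.958]); 
rel(np.r_[B+.005*out,.098],[.958,.285])
c=get_image("scene"); u,v,w=240,200,40; im=c["image"][v-w:v+w,u-w:u+w,::-1].copy()
cv2.imwrite("pics/i.png",cv2.resize(im,(560,560),interpolation=cv2.INTER_CUBIC))
o=sensors.get_obs(); tip=o["tool_pos"]-[0,0,.017]; s=(o["tool_pos"][:2]-B)@out
z=tip[2]-.009; print("bar z if on top",z,"out tool",s,"out bar",np.sqrt(.11**2-(z-.115)**2)-.0965, "Fout",o["contact_force"][:2]@out)
E
```

```text
t 8.68 tcp [ 0.6556 -0.0558  0.1638] F [ 0.9 -4.2  6.4] open 0.0 nose 0.017
shift cm [ 0.87 -0.09  6.58]
twist -0.057758586850766847
[[-0.284, 0.959, 0.002], [0.959, 0.284, -0.002], [-0.003, 0.002, -1.0]]
bar z if on top 0.13641569709596146 out tool 0.013285043466718209 out bar 0.011395170966517432 Fout 3.8797825711618716
```

View pics/i.png

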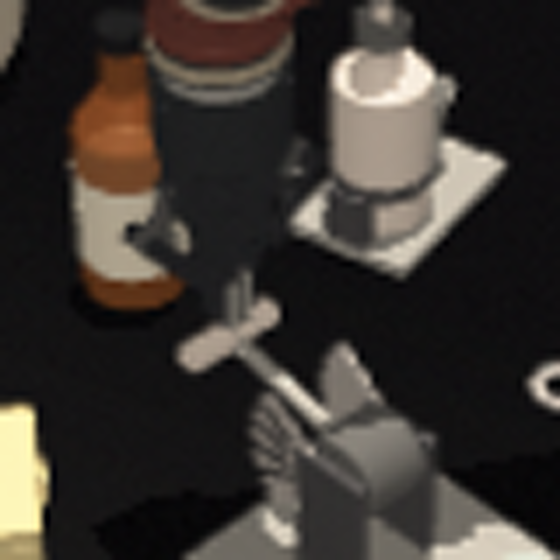

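The tips are now centred on the bar at (235,320), within 2 mm, and the bar is at click one (z ≈ 0.136). The side force fits friction from the turning bar. I'll keep going down the arc.

Call:
move_arm --pt "-0.1 0 0.9 0 0" --pt "-0.1 0 1.8 0 0" --pt "-0.1 0 2.7 0 0" --pt "0 0 3.6 0 0" --pt "0.1 0 4.4 0 0"

```text
t: 9.35
tool_pos: [0.6548, -0.0539, 0.1194]
tool_rot: [1.877, 2.517, -0.001]
contact_force: [1.6, -4.8, 6.7]
opening: 0.0
```

```bash
python3 - <<'E'
from h import *
from station import get_image,sensors
B=np.array([.651,-.043]); out=np.array([.285,-.958]); 
rel(np.r_[B+.007*out,.098],[.958,.285])
c=get_image("scene"); u,v,w=240,205,40; im=c["image"][v-w:v+w,u-w:u+w,::-1].copy()
cv2.imwrite("pics/j.png",cv2.resize(im,(560,560),interpolation=cv2.INTER_CUBIC))
o=sensors.get_obs(); tip=o["tool_pos"]-[0,0,.017]; s=(o["tool_pos"][:2]-B)@out
z=tip[2]-.009; print("bar z if on top",z,"out tool",s,"out bar",np.sqrt(.11**2-(z-.115)**2)-.0965, "Fout",o["contact_force"][:2]@out)
E
```

```text
t 9.35 tcp [ 0.6548 -0.0539  0.1194] F [ 1.6 -4.8  6.7] open 0.0 nose 0.017
shift cm [ 0.45 -0.05  2.14]
twist -0.010671684210024068
[[-0.285, 0.959, 0.001], [0.959, 0.285, -0.001], [-0.002, 0.001, -1.0]]
bar z if on top 0.09212359034607172 out tool 0.010974504902039007 out bar 0.011094934273624873 Fout 4.208280199818594
```

View pics/j.png

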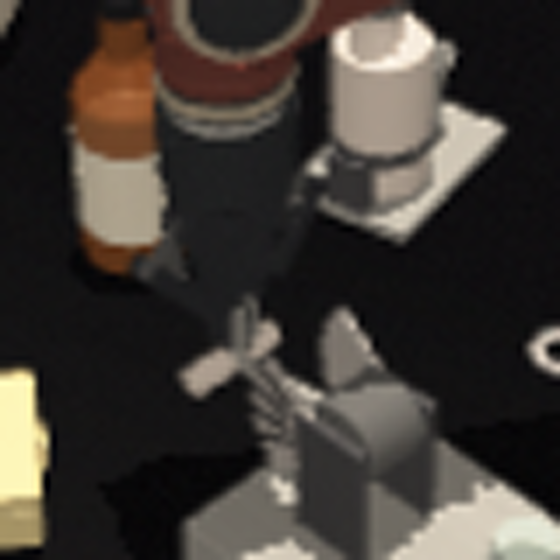

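Call:
move_arm --pt "0 0 0.6 0 0" --pt "0.1 0 1.1 0 0" --pt "0.2 0 1.5 0 0" --pt "0.2 0 1.7 0 0" --pt "0.2 0 1.7 0 0"

```text
t: 10.02
tool_pos: [0.6535, -0.0504, 0.102]
tool_rot: [-1.877, -2.517, -0.001]
contact_force: [0.0, 0.5, 5.2]
opening: 0.0001
```

```bash
cat > st.py <<'E'
from h import *
from station import get_image,sensors
import sys
B=np.array([.651,-.043]); out=np.array([.285,-.958]); 
rel(np.r_[B+.008*out,.098],[.958,.285])
c=get_image("scene"); u,v,w=240,210,40; im=c["image"][v-w:v+w,u-w:u+w,::-1].copy()
cv2.imwrite(sys.argv[1],cv2.resize(im,(560,560),interpolation=cv2.INTER_CUBIC))
o=sensors.get_obs(); tip=o["tool_pos"]-[0,0,.017]; s=(o["tool_pos"][:2]-B)@out
z=tip[2]-.009; print("bar z if on top",z,"out tool",s,"out bar",np.sqrt(.11**2-(z-.115)**2)-.0965, "Fout",o["contact_force"][:2]@out)
for zz in(.072,.092,.053):
    p=np.r_[B+out*(np.sqrt(.11**2-(zz-.115)**2)-.0965),zz]
    print(zz,"bar centre+ends px", [((proj(c,p+k*np.array([.958,.285,0]))-[u-w,v-w])*7).round(0) for k in(-.03,0,.03)])
E
python3 st.py pics/k.png
```

```text
t 10.03 tcp [ 0.6535 -0.0504  0.102 ] F [0.  0.5 5.2] open 0.0001 nose 0.017
shift cm [-0.02 -0.03  0.4 ]
twist 0.002449995686461648
[[-0.285, 0.958, -0.001], [0.958, 0.285, 0.002], [0.002, -0.0, -1.0]]
bar z if on top 0.07609380586382619 out tool 0.007828278442786961 out bar 0.006389785974305312 Fout -0.34812485079208255
0.072 bar centre+ends px [array([280., 328.]), array([241., 353.]), array([201., 379.])]
0.092 bar centre+ends px [array([272., 296.]), array([232., 322.]), array([192., 347.])]
0.053 bar centre+ends px [array([293., 361.]), array([254., 386.]), array([214., 412.])]
```

View pics/k.png

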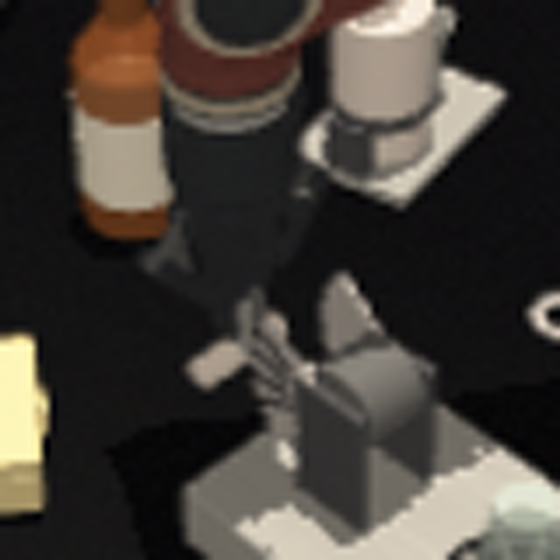

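Call:
move_arm --pt "0 0 0.2 0 0" --pt "0 0 0.4 0 0" --pt "0 0 0.4 0 0" --pt "0 0 0.4 0 0"

```text
t: 10.58
tool_pos: [0.6532, -0.0494, 0.0984]
tool_rot: [-1.876, -2.516, -0.003]
contact_force: [-1.5, 4.1, 7.9]
opening: 0.0001
```

```bash
python3 st.py pics/l.png; python3 - <<'E'
from station import get_image
import cv2
c=get_image("scene")["image"][:,:,::-1]; cv2.imwrite("pics/m.png",cv2.resize(c,None,fx=1.5,fy=1.5,interpolation=cv2.INTER_CUBIC))
E
```

```text
t 10.57 tcp [ 0.6532 -0.0494  0.0984] F [-1.5  4.1  7.9] open 0.0001 nose 0.017
shift cm [-0.12 -0.03  0.04]
twist 0.008878268037037174
[[-0.285, 0.958, -0.002], [0.958, 0.285, 0.004], [0.004, -0.001, -1.0]]
bar z if on top 0.07246181343979707 out tool 0.0068254236970803 out bar 0.004942114943298423 Fout -4.587923637875239
0.072 bar centre+ends px [array([280., 328.]), array([241., 353.]), array([201., 379.])]
0.092 bar centre+ends px [array([272., 296.]), array([232., 322.]), array([192., 347.])]
0.053 bar centre+ends px [array([293., 361.]), array([254., 386.]), array([214., 412.])]
```

View pics/l.png

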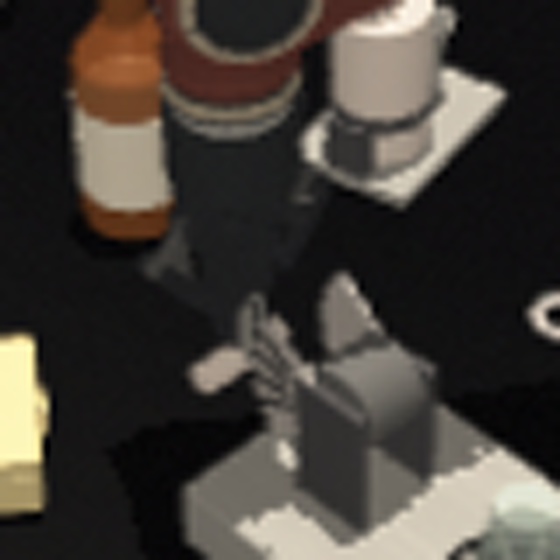

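View pics/m.png

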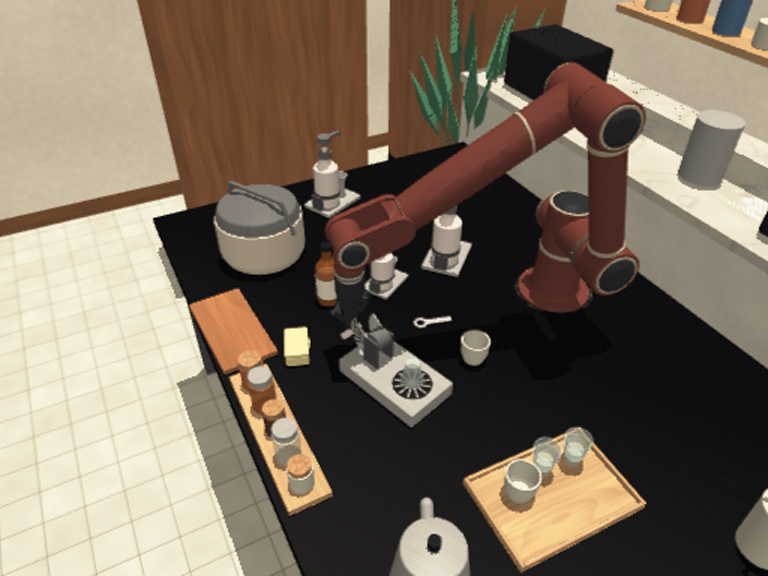

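The bar's visible left end at (200,380) matches the click-three prediction (201,379). The TCP gives bar z = 0.0725. One idle call to check that it holds.

Call:
move_arm --pt "0 0 0 0 0" --pt "0 0 0 0 0" --pt "0 0 0 0 0" --pt "0 0 0 0 0" --pt "0 0 0 0 0"

```text
t: 11.3
tool_pos: [0.6532, -0.0495, 0.0985]
tool_rot: [-1.876, -2.516, -0.003]
contact_force: [-0.7, 3.9, 7.7]
opening: 0.0002
```

```bash
python3 st.py pics/n.png
```

```text
t 11.3 tcp [ 0.6532 -0.0495  0.0985] F [-0.7  3.9  7.7] open 0.0002 nose 0.017
shift cm [-0.12 -0.03  0.05]
twist 0.009673067246225742
[[-0.285, 0.958, -0.002], [0.958, 0.285, 0.004], [0.004, -0.001, -1.0]]
bar z if on top 0.07246242409330383 out tool 0.006852077986645249 out bar 0.0049423710092684064 Fout -3.606071641563432
0.072 bar centre+ends px [array([280., 328.]), array([241., 353.]), array([201., 379.])]
0.092 bar centre+ends px [array([272., 296.]), array([232., 322.]), array([192., 347.])]
0.053 bar centre+ends px [array([293., 361.]), array([254., 386.]), array([214., 412.])]
```

View pics/n.png

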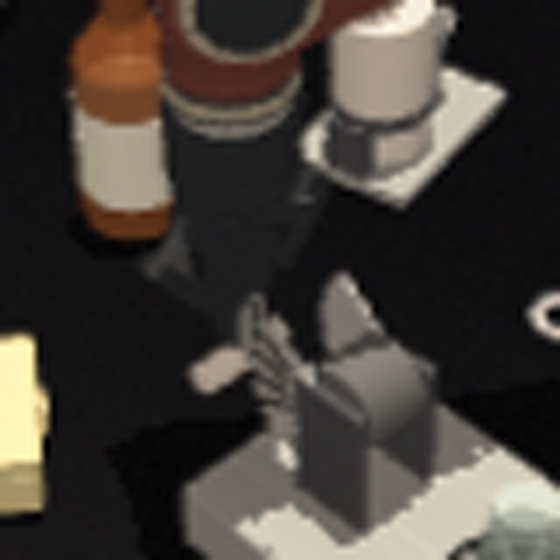

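It is stable: the bar's axis passes (218,366) against (218,368) predicted for click three, and the reading has not moved. Handing in.

```bash
python3 -c "
from station import order,sensors
print(order.finish_job()); print(sensors.get_obs()['tool_pos'].round(4))"
```

```text
the job is handed in; nothing more can be done
None
the job is handed in; nothing more can be done
```

I pressed the smallest dispenser's cap right down, let it come fully back up, then pushed the rinser lever to the third click. I handed the job in at about 11.3 s while still holding the lever there.

- **Cap:** at the bottom the force rose to 13 N with no more travel, and the fingertips were at 0.186 m, 18 mm below rest. A picture after lifting showed the cap back up.
- **Lever:** with the fingertips on top of the bar, the TCP puts its centre at 72.5 mm, against 72 mm for click three and 53 mm for the end stop. That is a dial angle of about 0.90 rad. The picture agreed to within about 2 mm. The reading was unchanged over the 0.6 s hold, at about 8 N downward.
- **One correction:** I backed off the first lever push a little short of click one because the fingertips sat about 8 mm off the bar's centre. The lever sprang back to rest, and I re-centred and pushed again. A side force of about 4 N stayed throughout, which I put down to friction.
- **Other things:** I saw nothing else disturbed in the last full picture, but I did not measure the other items' positions again. The hand-in gave no verdict.

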